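# Count round pallet tags through the gate of a counting tray

## Task

Count the three round tags into the slot of the counting tray: with the fingertips, push them across the deck and through the narrow gate one after another, each dropping into the slot before the next goes through. The square tag stays behind on the deck; do not pick up or lift any tag, and leave the standing marker cap, the battery and everything else on the desk undisturbed.

Things in the scene. Friction and masses are not known exactly. Their poses are not given: they have to be found in the camera images.
- tray: Fixed grey plastic counting tray, 288 x 262 mm, at a new place and yaw each time. Origin on the desk, z up; +x is the sweep direction: deck, gate, slot. Flat deck, top 55 mm above the desk, from x=-125 to +74 and y=-125 to +125 mm. Its back (-x) and sides have rims 6 mm thick, 12 mm above the deck. Across x=+74 to +80 stands the gate wall, 12 mm above the deck, broken only by the gate.
- gate (a point): Middle of the gate, a 40 mm wide opening in the gate wall (tray y=-20 to +20 mm). The point lies at the deck's edge, level with its top: 74 mm along +x from the tray's origin, 55 mm up. The deck ends here, at the near face of the gate wall, so a tag drops once its centre is past this edge. Axes as the tray's.
- slot (a point): Middle of the slot's floor, 114 mm along +x from the tray's origin. The slot is an open-topped well beyond the gate wall, tray x=+80 to +151 mm, y=-62 to +62 mm, its floor 3 mm above the desk, 52 mm below the deck. Axes as the tray's.
- tag1: One of three alike loose round tags: black plastic disc 30 mm in diameter, 12 mm thick, about 15 g, lying flat on the deck at the start. Origin: its centre, 6 mm above the deck. Pushed by a fingertip it slides on the deck and stops when the push stops.
- tag2: One of three alike loose round tags: black plastic disc 30 mm in diameter, 12 mm thick, about 15 g, lying flat on the deck at the start. Origin: its centre, 6 mm above the deck. Pushed by a fingertip it slides on the deck and stops when the push stops.
- tag3: One of three alike loose round tags: black plastic disc 30 mm in diameter, 12 mm thick, about 15 g, lying flat on the deck at the start. Origin: its centre, 6 mm above the deck. Pushed by a fingertip it slides on the deck and stops when the push stops.
- square_tag: Loose square black plastic tag 32 x 32 x 12 mm, lying flat on the deck among the round ones, in any of the four places. Origin: its centre; x and y along its sides. Stays on the deck; it may be nudged about there.
- marker_cap: Black marker cap standing upright, loose, on the deck's back corner on the +y side of the tray: 18 mm in diameter, 40 mm tall. Origin: middle of its foot. Leave standing.
- battery: Battery cell standing upright, loose, on the deck's back corner on the -y side of the tray: 14.5 mm in diameter, 50 mm tall. Origin: middle of its foot. Leave standing.
- scanner: Handheld terminal lying on the desk left of the tray, 200 x 82 x 34 mm, long along its x. Origin: middle of its underside. Leave alone.
- tape_dispenser: Red tape dispenser on the desk right of the tray, 130 x 56 x 94 mm. Origin: middle of its underside. Leave alone.
- tape_roll: Cardboard tape core lying on the desk right of the tray, 90 mm in diameter, 48 mm tall. Origin: middle of its underside. Leave alone.
- marker: Uncapped white marker lying on the desk left of the tray, 112 mm long along its x, 17 mm thick. Origin: middle of its underside. Leave alone.

How it is judged (in metres and radians):
On the way, in this order (a step that is already met when the one before it is completed fails the run):
1. one round tag has dropped into the slot while the other two are still on the deck ((((x of tag1 in the frame of tray between 0.074 and 0.151 m and y of tag1 in the frame of tray between -0.062 and 0.062 m and z of tag1 in the frame of tray below 0.046 m) and (x of tag2 in the frame of tray below 0.072 m and z of tag2 in the frame of tray above 0.05 m) and (x of tag3 in the frame of tray below 0.072 m and z of tag3 in the frame of tray above 0.05 m)) or ((x of tag1 in the frame of tray below 0.072 m and z of tag1 in the frame of tray above 0.05 m) and (x of tag2 in the frame of tray between 0.074 and 0.151 m and y of tag2 in the frame of tray between -0.062 and 0.062 m and z of tag2 in the frame of tray below 0.046 m) and (x of tag3 in the frame of tray below 0.072 m and z of tag3 in the frame of tray above 0.05 m)) or ((x of tag1 in the frame of tray below 0.072 m and z of tag1 in the frame of tray above 0.05 m) and (x of tag2 in the frame of tray below 0.072 m and z of tag2 in the frame of tray above 0.05 m) and (x of tag3 in the frame of tray between 0.074 and 0.151 m and y of tag3 in the frame of tray between -0.062 and 0.062 m and z of tag3 in the frame of tray below 0.046 m)))), for 0.2 s.
2. two round tags are in the slot while the third is still on the deck ((((x of tag1 in the frame of tray between 0.074 and 0.151 m and y of tag1 in the frame of tray between -0.062 and 0.062 m and z of tag1 in the frame of tray below 0.046 m) and (x of tag2 in the frame of tray between 0.074 and 0.151 m and y of tag2 in the frame of tray between -0.062 and 0.062 m and z of tag2 in the frame of tray below 0.046 m) and (x of tag3 in the frame of tray below 0.072 m and z of tag3 in the frame of tray above 0.05 m)) or ((x of tag1 in the frame of tray between 0.074 and 0.151 m and y of tag1 in the frame of tray between -0.062 and 0.062 m and z of tag1 in the frame of tray below 0.046 m) and (x of tag2 in the frame of tray below 0.072 m and z of tag2 in the frame of tray above 0.05 m) and (x of tag3 in the frame of tray between 0.074 and 0.151 m and y of tag3 in the frame of tray between -0.062 and 0.062 m and z of tag3 in the frame of tray below 0.046 m)) or ((x of tag1 in the frame of tray below 0.072 m and z of tag1 in the frame of tray above 0.05 m) and (x of tag2 in the frame of tray between 0.074 and 0.151 m and y of tag2 in the frame of tray between -0.062 and 0.062 m and z of tag2 in the frame of tray below 0.046 m) and (x of tag3 in the frame of tray between 0.074 and 0.151 m and y of tag3 in the frame of tray between -0.062 and 0.062 m and z of tag3 in the frame of tray below 0.046 m)))), for 0.2 s.
3. all three round tags are in the slot (((x of tag1 in the frame of tray between 0.074 and 0.151 m and y of tag1 in the frame of tray between -0.062 and 0.062 m and z of tag1 in the frame of tray below 0.046 m) and (x of tag2 in the frame of tray between 0.074 and 0.151 m and y of tag2 in the frame of tray between -0.062 and 0.062 m and z of tag2 in the frame of tray below 0.046 m) and (x of tag3 in the frame of tray between 0.074 and 0.151 m and y of tag3 in the frame of tray between -0.062 and 0.062 m and z of tag3 in the frame of tray below 0.046 m))), for 0.2 s.
At the end, for the whole second after the job is handed in: All three round tags lie at rest in the slot (centres inside the slot's walls and at least 9 mm below the deck's top, slower than 30 mm/s), and the square tag still lies on the deck, short of the gate (x of tag1 in the frame of tray between 0.074 and 0.151 m and y of tag1 in the frame of tray between -0.062 and 0.062 m and z of each of tag1, tag2, tag3 in the frame of tray below 0.046 m and x of tag2 in the frame of tray between 0.074 and 0.151 m and y of tag2 in the frame of tray between -0.062 and 0.062 m and x of tag3 in the frame of tray between 0.074 and 0.151 m and y of tag3 in the frame of tray between -0.062 and 0.062 m and linear speed of each of tag1, tag2, tag3 below 0.03 m/s and x of square_tag in the frame of tray between -0.125 and 0.074 m and z of square_tag in the frame of tray between 0.05 and 0.068 m); the robot touches nothing.
It fails at once if any tag is lifted more than 10 mm off the deck (z of any of tag1, tag2, tag3, square_tag in the frame of tray above 0.071 m).
It fails at once if the square tag goes through the gate (x of square_tag in the frame of tray above 0.074 m).
It fails at once if the marker cap or the battery is knocked over (angle between any of marker_cap, battery's own z axis and vertical above 0.6 rad).
It fails at once if the marker cap, battery, scanner, tape dispenser, tape roll or marker is shifted by more than 30 mm (distance of any of marker_cap, battery, scanner, tape_dispenser, tape_roll, marker from where it was at the start of the episode above 0.03 m).
It also fails if it takes over 70 s, if anything falls off the work surface, if the arm or the gripper's body presses on something with over 40 N, if the wrist force passes 120 N, or if a joint passes its speed limit or range.

## Robot

A 6-joint arm with a two-finger parallel gripper is mounted at the origin on the work surface. World frame = base frame: x ahead of the robot, y to its left, z up, the work surface at z = 0. Lengths are in mm, angles in rad, forces in N, time in s.
With the tool pointing down it reaches from about 275 to 1000 mm from the base axis. Payload 8.4 kg.
Tool frame: the origin (TCP) lies at the very end of the fingers, on their centre line; the grasp point (between the pads) lies 19 mm behind it (r.tcp_to_grasp is the distance from the TCP to the grasp point, in mm); z points along the fingers, y is the line along which they close (so a half turn about z gives the same grasp; the last joint's range is limited). The gripper opens to 85 mm and grips with 20 to 120 N. Pads are 22 mm wide; open, the fingers measure 114 mm over their backs; the gripper's body (76 mm by 85 mm) begins 54 mm behind the grasp point. The pads swing forward as they close: fully open they stand 13 mm farther back than shut.
Start: joints at [-1.189, 0.353, 1.633, -0, 1.155, -0.002], TCP at [234.028, -579.533, 231.281] pointing down, gripper open.
Joint ranges: [-2.63, 2.63], [-0.92, 2.1], [0.06, 2.66], [-1.3, 4.44], [0, 2.69], [-3.02, 3.02]. Speed limits (rad/s): [2.22, 2.22, 2.79, 3.14, 3.14, 3.14].

## Interface

Orientations are given as [roll, pitch, yaw] about the fixed x, y, z axes, in that order (R = Rz(yaw) Ry(pitch) Rx(roll)).
In Python, from rig import r gives the robot as it stands. The module is installed in compiled form; this text tells all that it offers.
- The arm moves only by the tool play_rows, never from a script. Its argument "rows" is a list of rows, each an object with "dp": the shift along the tool's x, y, z in units of 40 mm (1.0 is 40 mm), a list of three; "turn": the turn, a rotation vector about the tool's x, y, z in units of 6 degrees (1.0 is 6 degrees), a list of three; "fingers": the closure, from 0 (fully open) to 1 (shut). In form: [{"dp": [tx, ty, tz], "turn": [wx, wy, wz], "fingers": fingers}, ...]. A call has 1 to 5 rows; each row shifts and turns the commanded pose from where the row before left it, along the tool's axes as they then stand; what a row does not reach is not made up. A row lasts 1/12 s, in which the tool goes at most 41.7 mm and 7.16 degrees, less where a joint would pass 70% of its speed; a pose out of reach is approached as far as the arm can. A call is refused whole if a number of a shift passes 1 or a number of a turn 1, either way. A call with a gripper value outside its range is refused whole. The fingers move at their own pace and stop on an object; "force" is the grip in N (left out, the last holds). Time passes only in rows, so rows that do not move let the fingers close. It gives the time, the measured TCP pose, the force, the opening and the grip force at its end, in the units of the state.
- r.sense(): the state, without advancing time (a new reading comes with each control period).
- r.grab_frame(name): name is "scene" or "top" or "wrist"; returns a dict with "pixels" (384x512x3 uint8, red, green, blue), "fx", "fy", "cx", "cy" (pixels), "pose" (4x4, takes a point from camera to world coordinates). Camera axes: x right, y down, z forward; pixel columns grow to the right and rows downward; lengths in mm; the calibration is good to about 2 mm. A picture is of the moment at which its call begins. There is no depth.
- r.sign_off(): hands the job in; it is judged then, once.
The state is a dict: "clock": time; "qpos": joint angles; "qvel": joint speeds; "joint_efforts": joint torques, N m; "eef_pos": TCP position; "tcp_rot": TCP orientation; "contact_force": force on the tool from outside, world axes, zero at the start; "wrist_torque": the same for the moment, N m; "opening": opening from 0.0 (shut) to 1.0 (fully open); "grasp_force": force on a finger pad.
Only numpy, scipy, OpenCV 4.12 (cv2) and the standard library are available. Lean on these libraries where they do the work, as an engineer would, in place of code of your own. Each camera call takes 0.05 s, during which the arm holds its last target. There are 200 camera calls.

## Working session

There is one attempt and no reset: what is moved stays moved. The work goes in short steps, Python scripts to look and compute and a tool call to move; the robot and the scene stay as the last step left them, time stands still between calls to the robot, and variables do not carry over. Pictures are saved under pics/ and viewed, at most 10 in all, crops included, and the job is handed in when it is done.

Besides the shell and the picture viewer there is one more tool, called after "Request:" as name(argument=value, ...) on one line, values as JSON. play_rows: Moves the arm, as the interface text tells. Its arguments: {"type":"object","properties":{"rows":{"type":"array"},"force":{"type":"number"}},"required":["rows"]}

```bash
mkdir -p pics; cat > h.py <<'E'
import numpy as np, cv2
from rig import r
def shot(cam,name):
    f=r.grab_frame(cam); cv2.imwrite('pics/'+name,cv2.cvtColor(f['pixels'],cv2.COLOR_RGB2BGR)); np.savez('pics/'+name+'.npz',**f); return f
def px2w(f,u,v,z):
    P=np.array(f['pose']); d=P[:3,:3]@np.array([(u-f['cx'])/f['fx'],(v-f['cy'])/f['fy'],1]); o=P[:3,3]
    return o+d*(z-o[2])/d[2]
def w2px(f,p):
    P=np.array(f['pose']); c=P[:3,:3].T@(np.array(p)-P[:3,3]); return f['fx']*c[0]/c[2]+f['cx'],f['fy']*c[1]/c[2]+f['cy']
E
python3 - <<'E'
from h import *
f=shot('top','top0.png'); print(f['fx'],np.round(f['pose'],3)); s=r.sense(); print(s)
E
```

```text
434.4091704791901 [[ 6.000000e-03 -9.810000e-01  1.930000e-01  2.732340e+02]
 [-1.000000e+00 -7.000000e-03 -3.000000e-03  1.780500e+01]
 [ 4.000000e-03 -1.930000e-01 -9.810000e-01  1.449307e+03]
 [ 0.000000e+00  0.000000e+00  0.000000e+00  1.000000e+00]]
{'clock': 0.05, 'qpos': array([-1.18943765e+00,  3.53620734e-01,  1.63412298e+00,  5.30970013e-06,
        1.15520555e+00, -2.39564566e-03]), 'qvel': array([-0.00055722, -0.00114749, -0.00097875,  0.00014766,  0.00131096,
       -0.00047145]), 'joint_efforts': array([ 1.88619451e-03, -6.06886840e+01, -3.43168259e+01,  3.41454012e-06,
        3.94512521e-03, -2.12844031e-05]), 'eef_pos': array([ 233.83197426, -579.10336558,  230.5835756 ]), 'tcp_rot': array([-3.14023606e+00, -8.10475342e-06,  3.83752166e-01]), 'contact_force': array([-0.10959971,  0.4369301 , -0.55666274]), 'wrist_torque': array([-0.01371719,  0.04858188,  0.00839044]), 'grasp_force': 0.0, 'opening': 1.0003270168786755}
```

View pics/top0.png

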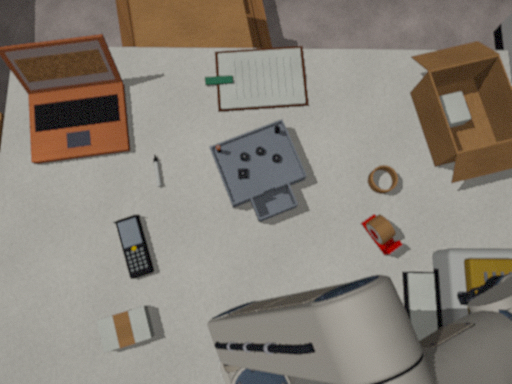

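The top view shows the tray around (257,168), with the slot towards the robot at (275,202). Four tags lie near (260,151), (277,158), (245,156) and (243,173). I'll enlarge that area.

```bash
python3 - <<'E'
import cv2
i=cv2.imread('pics/top0.png')[115:225,200:316]
cv2.imwrite('pics/c0.png',cv2.resize(i,None,fx=5,fy=5,interpolation=cv2.INTER_CUBIC))
E
```

```text
(no output)
```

View pics/c0.png

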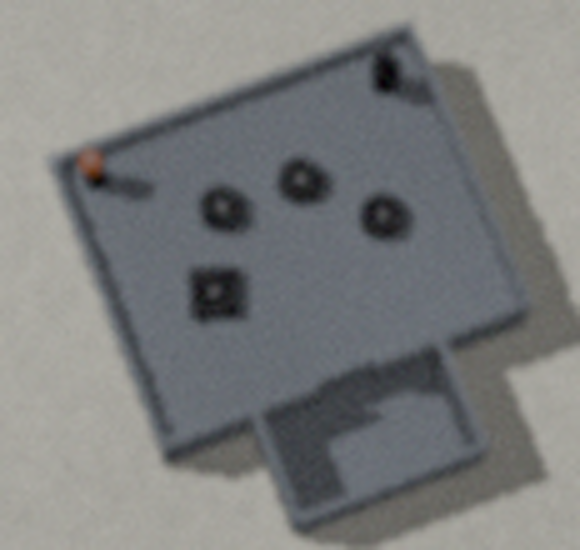

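```bash
cat >> h.py <<'E'
def load(n): return dict(np.load('pics/'+n+'.npz'))
def fit(src,dst): # 2D rigid tray->world
    a=np.array(src,float);b=np.array(dst,float);ca,cb=a.mean(0),b.mean(0);H=(a-ca).T@(b-cb)
    t=np.arctan2(H[0,1]-H[1,0],H[0,0]+H[1,1]);R=np.array([[np.cos(t),-np.sin(t)],[np.sin(t),np.cos(t)]])
    o=cb-R@ca; return t,o,R,np.linalg.norm((R@a.T).T+o-b,axis=1)
E
python3 - <<'E'
from h import *
f=load('top0.png')
P=lambda u,v,z:px2w(f,u/5+200-.4,v/5+115-.4,z)[:2]
c=[(-131,-131,55,160),(-131,131,410,28),(80,131,525,302),(80,-131,167,450)]
t,o,R,e=fit([k[:2] for k in c],[P(k[2],k[3],67) for k in c]); print(t,o,e)
for n,u,v in [('A',226,210),('B',304,181),('C',385,217),('S',217,293)]:
    w=P(u,v,67); print(n,w,R.T@(w-o))
for n,x,y,z in [('slot end-',157,-68,55),('slot end+',157,68,55)]:
    q=w2px(f,[*(R@[x,y]+o),z]); print(n,(q[0]-199.6)*5,(q[1]-114.6)*5)
print('gate',R@[74,0]+o,'slot',R@[114,0]+o)
E
```

```text
-2.7552667697693276 [607.62725196   1.26323937] [5.80208948 5.61619708 7.87472658 4.20897083]
A [646.34502797  52.86601608] [-55.30755126 -33.21125586]
B [666.4837337    1.66403796] [-54.66975558  21.80513486]
C [642.35997584 -51.69270008] [-12.21976759  62.13993009]
S [590.3351924   58.09765449] [ -5.39687569 -59.16113419]
slot end- 296.82573709866335 530.4189795052057
slot end+ 491.3013507596769 453.07277645952894
gate [539.08107635 -26.61904549] slot [502.02908954 -41.69055083]
```

```bash
cat >> h.py <<'E'
from scipy.spatial.transform import Rotation as Ro
def tool(s=None):
    s=s or r.sense(); return Ro.from_euler('xyz',s['tcp_rot']).as_matrix(), s['eef_pos']
E
python3 - <<'E'
from h import *
f=r.grab_frame('wrist'); T,p=tool(); W=f['pose']
print(f['fx'],np.round(T.T@W[:3,:3],3),T.T@(W[:3,3]-p)); print(T.T@(np.array([620,10,330])-p)/40)
E
```

```text
300.15424225685064 [[-0.    -0.95  -0.312]
 [ 1.    -0.001  0.   ]
 [-0.    -0.312  0.95 ]] [  79.60004541    1.28535014 -143.12823101]
[ 14.46623932 -10.04574069  -2.47199409]
```

Request:
play_rows(rows=[{"dp": [0.7,-0.5,-0.2],"turn": [0,0,0],"fingers": 0.3},{"dp": [0.7,-0.5,-0.2],"turn": [0,0,0],"fingers": 0.765},{"dp": [0.7,-0.5,-0.2],"turn": [0,0,0],"fingers": 0.765},{"dp": [0.7,-0.5,-0.2],"turn": [0,0,0],"fingers": 0.765},{"dp": [0.7,-0.5,-0.2],"turn": [0,0,0],"fingers": 0.765}])

```text
clock: 0.52
eef_pos: [326.8, -432.8, 271.3]
tcp_rot: [-3.141, 0.0, 0.383]
contact_force: [0.6, -0.4, 1.0]
opening: 0.304
grasp_force: 0.0
```

Request:
play_rows(rows=[{"dp": [0.8,-0.55,0],"turn": [0,0,0],"fingers": 0.765},{"dp": [0.8,-0.55,0],"turn": [0,0,0],"fingers": 0.765},{"dp": [0.8,-0.55,0],"turn": [0,0,0],"fingers": 0.765},{"dp": [0.8,-0.55,0],"turn": [0,0,0],"fingers": 0.765},{"dp": [0.8,-0.55,0],"turn": [0,0,0],"fingers": 0.765}])

```text
clock: 0.93
eef_pos: [434.1, -270.7, 271.2]
tcp_rot: [-3.141, 0.0, 0.384]
contact_force: [0.5, -0.6, -0.4]
opening: 0.236
grasp_force: 0.0
```

Request:
play_rows(rows=[{"dp": [0.8,-0.55,0],"turn": [0,0,0],"fingers": 0.765},{"dp": [0.8,-0.55,0],"turn": [0,0,0],"fingers": 0.765},{"dp": [0.8,-0.55,0],"turn": [0,0,0],"fingers": 0.765},{"dp": [0.8,-0.55,0],"turn": [0,0,0],"fingers": 0.765},{"dp": [0.8,-0.55,0],"turn": [0,0,0],"fingers": 0.765}])

```text
clock: 1.35
eef_pos: [541.3, -108.7, 271.1]
tcp_rot: [-3.141, 0.0, 0.384]
contact_force: [0.6, -0.1, 0.0]
opening: 0.238
grasp_force: 0.0
```

Request:
play_rows(rows=[{"dp": [0.8,-0.55,0],"turn": [0,0,0],"fingers": 0.765},{"dp": [0.8,-0.55,0],"turn": [0,0,0],"fingers": 0.765},{"dp": [0.8,-0.55,0],"turn": [0,0,0],"fingers": 0.765},{"dp": [0,0,0],"turn": [0,0,0],"fingers": 0.765},{"dp": [0,0,0],"turn": [0,0,0],"fingers": 0.765}])

```text
clock: 1.77
eef_pos: [605.5, -11.7, 270.5]
tcp_rot: [-3.141, 0.001, 0.387]
contact_force: [-0.2, -0.6, 0.1]
opening: 0.235
grasp_force: 0.0
```

```bash
python3 - <<'E'
from h import *
f=shot('wrist','w0.png'); s=r.sense(); print(s['eef_pos'],s['tcp_rot'],s['clock'],s['opening'])
i=cv2.imread('pics/w0.png'); cv2.imwrite('pics/w0b.png',cv2.resize(i,(800,600),interpolation=cv2.INTER_CUBIC))
E
```

```text
[604.71225176 -12.91092134 270.58291507] [-3.14133349e+00  1.51657790e-03  3.85563374e-01] 1.8167 0.2370832208394606
```

View pics/w0b.png

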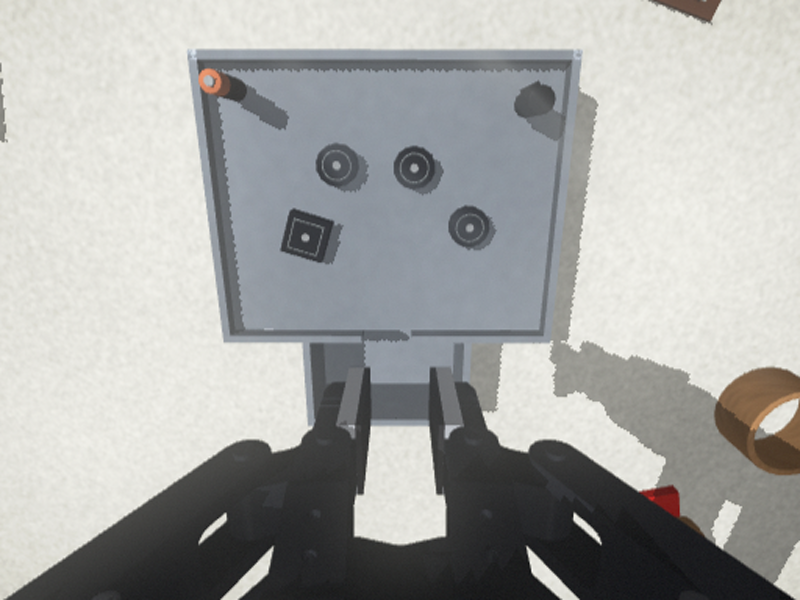

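The wrist view (800-wide) shows rim corners at (188,50), (581,50), (553,341) and (224,341), and the gate opening at 363–412 on row 335. Round tag tops are at (337,165), (414,167) and (469,227), and the square's is at (305,237).

```bash
python3 - <<'E'
from h import *
f=load('w0.png')
P=lambda u,v,z:px2w(f,(u+.5)/1.5625-.5,(v+.5)/1.5625-.5,z)[:2]
c=[(-131,-131,188,50),(-131,131,581,50),(80,131,553,341),(80,-131,224,341)]
W=[P(k[2],k[3],67) for k in c]
t,o,R,e=fit([k[:2] for k in c],W); print(t,o,e,[np.linalg.norm(W[i]-W[(i+1)%4]) for i in range(4)])
for n,u,v in [('A',337,165),('B',414,167),('C',469,227),('S',305,237)]:
    w=P(u,v,67); print(n,w,R.T@(w-o))
print(R.T@(P(363,333,67)-o),R.T@(P(412,333,67)-o))
np.savez('tray.npz',t=t,o=o,R=R)
s=r.sense(); print('tcp',R.T@(s['eef_pos'][:2]-o), s['tcp_rot'][2]+np.pi*-1-t)
E
```

```text
-2.753088472581654 [610.23365651  -1.05805587] [0.76738842 1.61806235 1.44300911 1.30294659] [np.float64(260.343686940476), np.float64(209.30983394605707), np.float64(263.96925805275737), np.float64(209.28403471039144)]
A [649.60312087  52.89834413] [-56.87444945 -35.02206197]
B [668.98519631   1.62574342] [-55.38981746  19.77155353]
C [644.80359387 -52.66301053] [-12.44548344  60.85443169]
S [591.89304105  57.52362138] [ -5.21718999 -61.16348595]
[ 72.17355964 -19.94186277] [72.25476816 19.14570496]
tcp [9.59985025 8.8780181 ] -0.002940807402555645
```

Request:
play_rows(rows=[{"dp": [0.5,0.05,0.7],"turn": [0,0,0],"fingers": 0.765},{"dp": [0.5,0.05,0.8],"turn": [0,0,0],"fingers": 0.765},{"dp": [0.5,0.06,0.8],"turn": [0,0,0],"fingers": 0.765},{"dp": [0.5,0.06,0.8],"turn": [0,0,0],"fingers": 0.765},{"dp": [0.44,0.05,0.8],"turn": [0,0,0],"fingers": 0.765}])

```text
clock: 2.23
eef_pos: [699.9, 11.6, 114.0]
tcp_rot: [3.141, -0.0, 0.382]
contact_force: [0.4, 1.1, 0.1]
opening: 0.233
grasp_force: 0.0
```

Request:
play_rows(rows=[{"dp": [0,0,0.6],"turn": [0,0,0],"fingers": 0.765},{"dp": [0,0,0],"turn": [0,0,0],"fingers": 0.765}])

```text
clock: 2.4
eef_pos: [695.8, 11.6, 85.3]
tcp_rot: [-3.139, 0.009, 0.383]
contact_force: [-2.0, -0.5, 0.0]
opening: 0.233
grasp_force: 0.0
```

```bash
cat >> h.py <<'E'
def where():
    d=np.load('tray.npz'); s=r.sense(); return np.round([*(d['R'].T@(s['eef_pos'][:2]-d['o'])),s['eef_pos'][2],np.degrees((s['tcp_rot'][2]-np.pi-d['t']+np.pi)%(2*np.pi)-np.pi)],1),np.round(s['contact_force'],1),s['clock']
E
python3 -c "
from h import *
f=shot('wrist','w1.png');print(where(), r.sense()['tcp_rot'])"
```

```text
(array([-84.9,  21.1,  88.3,  -0.3]), array([ 0.9, -0.2, -0.6]), 2.45) [-3.13947392  0.00621715  0.38249755]
```

View pics/w1.png

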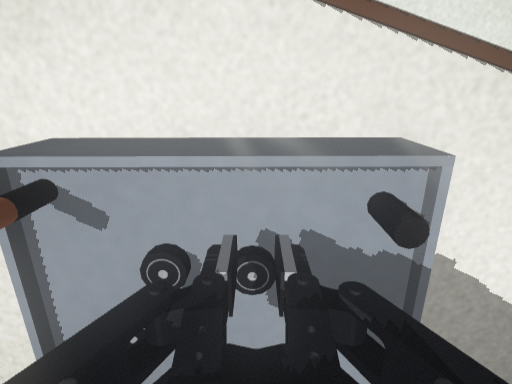

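```bash
python3 - <<'E'
from h import *
f=load('w1.png');d=np.load('tray.npz')
P=lambda x,y,z:np.round(w2px(f,[*(d['R']@[x,y]+d['o']),z]))
print('A',P(-56.9,-35,67),'B',P(-55.4,19.8,67),'Bedges',P(-55.4,4.8,67),P(-55.4,34.8,67))
for x in(-96,-85,-74):
  for y in (11,31): print(x,y,P(x,y,88),P(x,y,110))
print(px2w(f,254,270,67), d['R'].T@(px2w(f,254,270,67)[:2]-d['o']), d['R'].T@(px2w(f,163,273,67)[:2]-d['o']))
E
```

```text
A [164. 272.] B [252. 274.] Bedges [228. 274.] [276. 274.]
-96 11 [234. 230.] [230. 252.]
-96 31 [273. 230.] [275. 252.]
-85 11 [235. 249.] [231. 274.]
-85 31 [273. 249.] [275. 273.]
-74 11 [235. 267.] [232. 294.]
-74 31 [272. 267.] [275. 294.]
[672.16890123   1.72160424  67.        ] [-58.37257475  20.88883831] [-56.46874248 -35.9056284 ]
```

Request:
play_rows(rows=[{"dp": [0.2,-0.02,0],"turn": [0,0,0],"fingers": 0.765},{"dp": [0,0,0.4],"turn": [0,0,0],"fingers": 0.765},{"dp": [0,0,0.35],"turn": [0,0,0],"fingers": 0.765},{"dp": [0,0,0],"turn": [0,0,0],"fingers": 0.765},{"dp": [0,0,0],"turn": [0,0,0],"fingers": 0.765}])

```text
clock: 2.87
eef_pos: [706.4, 16.6, 61.8]
tcp_rot: [-3.141, 0.0, 0.384]
contact_force: [-0.1, -0.3, 0.1]
opening: 0.235
grasp_force: 0.0
```

```bash
python3 -c "
from h import *
print(where())"
```

```text
(array([-95.7,  20.1,  61.8,  -0.3]), array([-0.1, -0.3,  0.1]), 2.8667)
```

Request:
play_rows(rows=[{"dp": [0,0,0.1],"turn": [0,0,0],"fingers": 0.765},{"dp": [-0.3,0,0],"turn": [0,0,0],"fingers": 0.765},{"dp": [-0.3,0,0],"turn": [0,0,0],"fingers": 0.765},{"dp": [-0.3,-0.05,0],"turn": [0,0,0],"fingers": 0.765},{"dp": [-0.3,-0.05,0],"turn": [0,0,0],"fingers": 0.765}])

```text
clock: 3.28
eef_pos: [660.7, 2.3, 58.1]
tcp_rot: [3.141, -0.001, 0.384]
contact_force: [-0.8, -0.5, -0.3]
opening: 0.233
grasp_force: 0.0
```

Request:
play_rows(rows=[{"dp": [-0.3,-0.05,0],"turn": [0,0,0],"fingers": 0.765},{"dp": [-0.3,-0.05,0],"turn": [0,0,0],"fingers": 0.765},{"dp": [-0.3,-0.05,0],"turn": [0,0,0],"fingers": 0.765},{"dp": [-0.3,-0.05,0],"turn": [0,0,0],"fingers": 0.765},{"dp": [-0.3,-0.05,0],"turn": [0,0,0],"fingers": 0.765}])

```text
clock: 3.7
eef_pos: [601.3, -10.8, 58.2]
tcp_rot: [3.141, -0.001, 0.384]
contact_force: [0.4, 0.6, -0.7]
opening: 0.236
grasp_force: 0.0
```

```bash
python3 -c "
from h import *
f=shot('wrist','w2.png');print(where())"
```

```text
(array([14.5,  4.9, 57.8, -0.3]), array([-2.7, -0.4, -1.7]), 3.75)
```

View pics/w2.png

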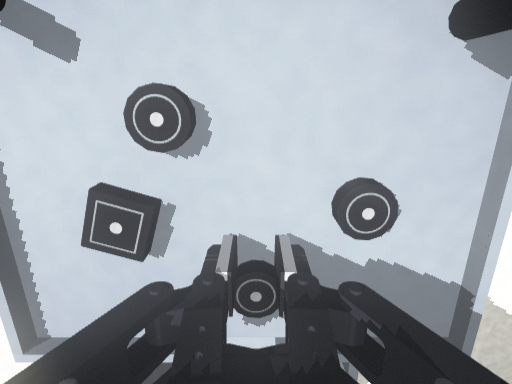

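The tag is nested between the fingertips at (255,296). The other tags haven't moved.

```bash
cat >> h.py <<'E'
def tp(f,u,v,z=67):
    d=np.load('tray.npz'); return np.round(d['R'].T@(px2w(f,u,v,z)[:2]-d['o']),1)
E
python3 -c "
from h import *
f=load('w2.png');print([tp(f,*k) for k in [(255,296),(157,119),(368,213),(116,228)]])"
```

```text
[array([35.6,  6.6]), array([-56.7, -35.8]), array([-11.8,  61.5]), array([ -4.6, -61.5])]
```

Request:
play_rows(rows=[{"dp": [-0.3,-0.04,0],"turn": [0,0,0],"fingers": 0.765},{"dp": [-0.3,-0.04,0],"turn": [0,0,0],"fingers": 0.765},{"dp": [-0.2,-0.04,0],"turn": [0,0,0],"fingers": 0.765}])

```text
clock: 4.0
eef_pos: [569.7, -18.3, 57.9]
tcp_rot: [3.141, -0.001, 0.384]
contact_force: [0.0, 0.9, 0.8]
opening: 0.232
grasp_force: 0.1
```

Request:
play_rows(rows=[{"dp": [-0.2,0,0],"turn": [0,0,0],"fingers": 0.765},{"dp": [-0.14,0,0],"turn": [0,0,0],"fingers": 0.765},{"dp": [0,0,0],"turn": [0,0,0],"fingers": 0.765},{"dp": [0,0,0],"turn": [0,0,0],"fingers": 0.765}])

```text
clock: 4.33
eef_pos: [557.6, -23.3, 57.5]
tcp_rot: [3.141, -0.001, 0.383]
contact_force: [0.3, -0.3, -0.2]
opening: 0.236
grasp_force: 0.0
```

```bash
python3 -c "
from h import *
f=shot('wrist','w3.png');shot('scene','s3.png');print(where())
a=cv2.imread('pics/w3.png')[200:];b=cv2.imread('pics/s3.png')
cv2.imwrite('pics/v3.png',np.vstack([a,b]))"
```

```text
(array([56.8,  0.7, 57.4, -0.3]), array([-0.7, -0.3,  0.6]), 4.4333)
```

View pics/v3.png

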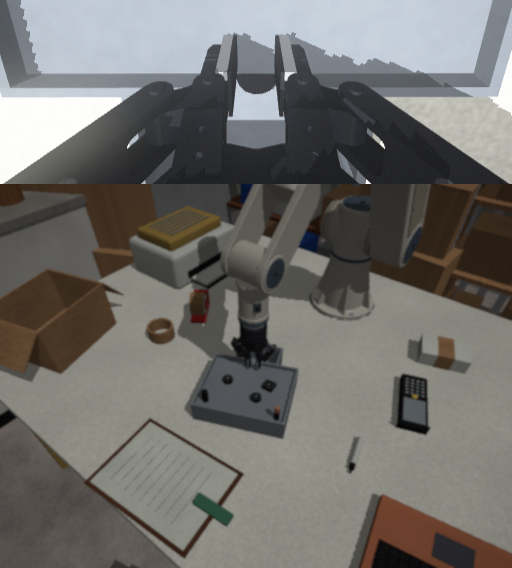

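The tag has tipped over the edge at (256,285), but I can't tell whether it has fallen. I'll push 4 mm further and back off.

Request:
play_rows(rows=[{"dp": [-0.1,0,0],"turn": [0,0,0],"fingers": 0.765},{"dp": [0,0,0],"turn": [0,0,0],"fingers": 0.765},{"dp": [0,0,0],"turn": [0,0,0],"fingers": 0.765},{"dp": [0.3,0,-0.1],"turn": [0,0,0],"fingers": 0.765},{"dp": [0.5,-0.2,-0.8],"turn": [0,0,0],"fingers": 0.765}])

```text
clock: 4.85
eef_pos: [576.0, -6.3, 89.1]
tcp_rot: [-3.138, 0.009, 0.382]
contact_force: [-0.4, -0.8, 0.1]
opening: 0.24
grasp_force: 0.0
```

Request:
play_rows(rows=[{"dp": [0.5,-0.2,-0.3],"turn": [0,0,0],"fingers": 0.765},{"dp": [0.6,-0.2,0],"turn": [0,0,0],"fingers": 0.765},{"dp": [0.6,-0.2,0],"turn": [0,0,0],"fingers": 0.765},{"dp": [0.6,-0.2,0],"turn": [0,0,0],"fingers": 0.765}])

```text
clock: 5.18
eef_pos: [654.6, 59.7, 105.8]
tcp_rot: [3.141, -0.001, 0.384]
contact_force: [-0.4, 0.0, 0.6]
opening: 0.236
grasp_force: 0.0
```

```bash
python3 -c "
from h import *
f=shot('wrist','w4.png');g=shot('top','t4.png');print(where())
a=cv2.imread('pics/w4.png');b=cv2.resize(cv2.imread('pics/t4.png')[115:225,200:316],None,fx=2.6,fy=2.6,interpolation=cv2.INTER_CUBIC)
c=np.zeros((384,b.shape[1],3),np.uint8);c[:b.shape[0]]=b
cv2.imwrite('pics/v4.png',np.hstack([a,c[:,:288]]))"
```

```text
(array([-66.3, -40.1, 105.6,  -0.2]), array([ 0.6, -0.1, -0.1]), 5.2833)
```

View pics/v4.png

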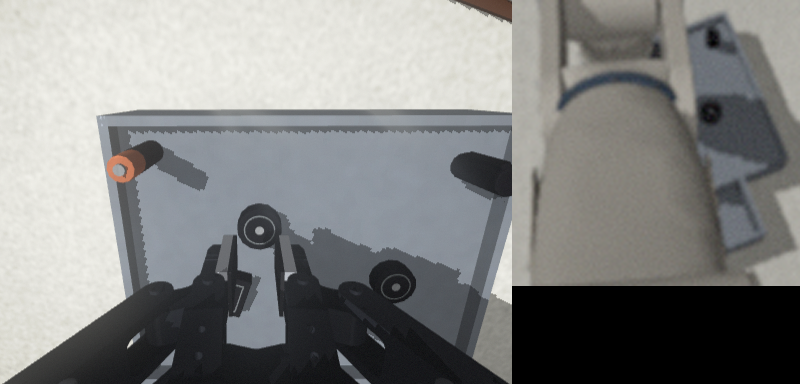

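Tag B is off the deck. A is at (259,230), C at (396,286) and the square at (240,290) are all still there. Next I'll move behind A.

Request:
play_rows(rows=[{"dp": [0.65,0.11,0.3],"turn": [0,0,0],"fingers": 0.765},{"dp": [0,0,0],"turn": [0,0,0],"fingers": 0.765},{"dp": [0,0,0.5],"turn": [0,0,0],"fingers": 0.765},{"dp": [0,0,0.25],"turn": [0,0,0],"fingers": 0.765},{"dp": [0,0,0],"turn": [0,0,0],"fingers": 0.765}])

```text
clock: 5.7
eef_pos: [676.5, 63.8, 60.5]
tcp_rot: [-3.14, 0.005, 0.384]
contact_force: [-0.2, -0.0, 0.3]
opening: 0.238
grasp_force: 0.0
```

```bash
python3 -c "
from h import *
f=load('w4.png');print('A',tp(f,259,230),where());shot('top','t5.png')
cv2.imwrite('pics/v5.png',cv2.resize(cv2.imread('pics/t5.png')[115:225,200:316],None,fx=5,fy=5,interpolation=cv2.INTER_CUBIC))"
```

```text
A [-56.3 -35.7] (array([-85.9, -34.9,  60.5,  -0.3]), array([-0.2, -0. ,  0.3]), 5.7)
```

View pics/v5.png

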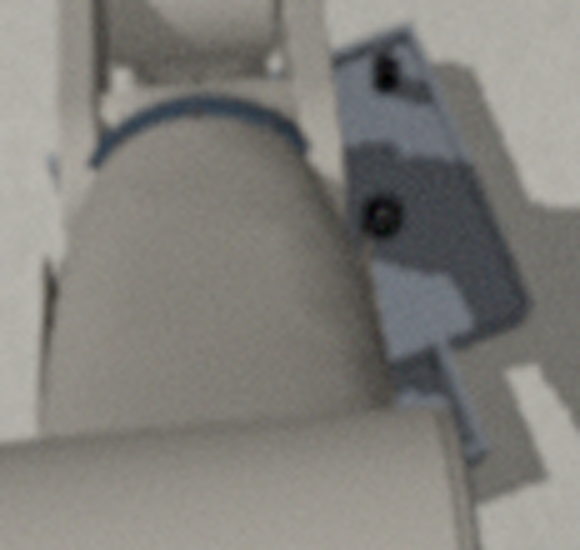

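The slot is hidden by the arm in this view. The geometry says B dropped: its centre was pushed to x≈82 and it was seen tipping. Now I'll push A.

Request:
play_rows(rows=[{"dp": [-0.1,0,0.07],"turn": [0,0,0],"fingers": 0.765},{"dp": [-0.2,0.02,0],"turn": [0,0,0],"fingers": 0.765},{"dp": [-0.25,0.12,0],"turn": [0,0,0],"fingers": 0.765},{"dp": [-0.25,0.12,0],"turn": [0,0,0],"fingers": 0.765},{"dp": [-0.25,0.12,0],"turn": [0,0,0],"fingers": 0.765}])

```text
clock: 6.17
eef_pos: [645.1, 33.6, 61.0]
tcp_rot: [3.141, -0.0, 0.384]
contact_force: [0.9, 0.4, -0.0]
opening: 0.236
grasp_force: 0.0
```

Request:
play_rows(rows=[{"dp": [-0.25,0.12,0],"turn": [0,0,0],"fingers": 0.765},{"dp": [-0.25,0.12,0],"turn": [0,0,0],"fingers": 0.765},{"dp": [-0.25,0.12,0],"turn": [0,0,0],"fingers": 0.765},{"dp": [-0.25,0.12,0],"turn": [0,0,0],"fingers": 0.765},{"dp": [-0.25,0,0],"turn": [0,0,0],"fingers": 0.765}])

```text
clock: 6.58
eef_pos: [606.3, -3.2, 60.6]
tcp_rot: [3.141, -0.0, 0.383]
contact_force: [-0.1, -0.1, 1.1]
opening: 0.239
grasp_force: 0.1
```

```bash
cat >> h.py <<'E'
def between(f):
    "bright centre dot of the tag between the fingers"
    g=cv2.cvtColor(f['pixels'],cv2.COLOR_RGB2GRAY)[270:330,238:276].astype(int)
    d=g<90; n,l,st,c=cv2.connectedComponentsWithStats(((g>110)).astype(np.uint8))
    return d.sum(),[(tuple(np.round(c[i]+[238,270],1)),int(st[i,4])) for i in range(1,n) if 6<st[i,4]<120]
E
python3 -c "
from h import *
print('ref',between(load('w2.png')));f=shot('wrist','w6.png');b=between(f);print(b,[tp(f,*k[0]) for k in b[1]],where())"
```

```text
ref (np.int64(1463), [((np.float64(255.5), np.float64(279.5)), 8), ((np.float64(243.4), np.float64(284.2)), 25), ((np.float64(269.7), np.float64(292.5)), 45), ((np.float64(255.5), np.float64(296.1)), 85), ((np.float64(240.5), np.float64(304.5)), 12)])
(np.int64(1374), [((np.float64(240.2), np.float64(283.9)), 12), ((np.float64(272.1), np.float64(290.0)), 24), ((np.float64(255.6), np.float64(293.1)), 79)]) [array([22.1, -6.4]), array([26.1, 10.7]), array([28. ,  1.8])] (array([ 6.6, -0.2, 60.2, -0.3]), array([-2.5, -1.1, -0.8]), 6.6333)
```

Request:
play_rows(rows=[{"dp": [-0.3,0,0.05],"turn": [0,0,0],"fingers": 0.765},{"dp": [-0.3,0,0],"turn": [0,0,0],"fingers": 0.765},{"dp": [-0.25,0,0],"turn": [0,0,0],"fingers": 0.765},{"dp": [-0.2,0,0],"turn": [0,0,0],"fingers": 0.765},{"dp": [-0.2,0,0],"turn": [0,0,0],"fingers": 0.765}])

```text
clock: 7.05
eef_pos: [559.7, -20.8, 58.6]
tcp_rot: [-3.142, -0.0, 0.384]
contact_force: [-0.4, -1.1, 0.6]
opening: 0.234
grasp_force: 0.1
```

Request:
play_rows(rows=[{"dp": [-0.1,0,0],"turn": [0,0,0],"fingers": 0.765},{"dp": [0,0,0],"turn": [0,0,0],"fingers": 0.765},{"dp": [0,0,0],"turn": [0,0,0],"fingers": 0.765},{"dp": [0,0,0],"turn": [0,0,0],"fingers": 0.765}])

```text
clock: 7.38
eef_pos: [557.4, -22.0, 58.6]
tcp_rot: [3.141, -0.001, 0.384]
contact_force: [0.1, 0.2, 0.9]
opening: 0.236
grasp_force: 0.0
```

```bash
python3 -c "
from h import *
print('ref',between(load('w3.png')));f=shot('wrist','w7.png');b=between(f);print(b,where())"
```

```text
ref (np.int64(633), [((np.float64(255.3), np.float64(271.0)), 109)])
(np.int64(884), [((np.float64(255.6), np.float64(271.0)), 107)]) (array([56.8, -0.6, 58.6, -0.3]), array([0.4, 0.5, 0. ]), 7.4333)
```

Request:
play_rows(rows=[{"dp": [-0.12,0,0],"turn": [0,0,0],"fingers": 0.765},{"dp": [0,0,0],"turn": [0,0,0],"fingers": 0.765},{"dp": [0,0,0],"turn": [0,0,0],"fingers": 0.765},{"dp": [0.3,0,-0.1],"turn": [0,0,0],"fingers": 0.765},{"dp": [0.2,0,-0.9],"turn": [0,0,0],"fingers": 0.765}])

```text
clock: 7.85
eef_pos: [567.4, -16.2, 93.9]
tcp_rot: [-3.138, 0.008, 0.383]
contact_force: [0.1, 0.1, -0.3]
opening: 0.235
grasp_force: 0.0
```

Request:
play_rows(rows=[{"dp": [0,0,-1],"turn": [0,0,0],"fingers": 0.765},{"dp": [-0.5,0,-0.8],"turn": [0,0,0],"fingers": 0.765},{"dp": [-0.6,0,-0.8],"turn": [0,0,0],"fingers": 0.765},{"dp": [-0.9,0,-0.4],"turn": [0,0,0],"fingers": 0.765},{"dp": [-0.9,0,0],"turn": [0,0,0],"fingers": 0.765}])

```text
clock: 8.27
eef_pos: [464.8, -60.3, 222.2]
tcp_rot: [3.138, -0.006, 0.385]
contact_force: [0.7, -0.5, -0.0]
opening: 0.239
grasp_force: 0.0
```

Request:
play_rows(rows=[{"dp": [-0.5,0,0],"turn": [0,0,0],"fingers": 0.765},{"dp": [0,0,0],"turn": [0,0,0],"fingers": 0.765}])

```text
clock: 8.43
eef_pos: [441.1, -68.1, 218.7]
tcp_rot: [-3.141, 0.001, 0.383]
contact_force: [0.2, -0.0, -0.4]
opening: 0.231
grasp_force: 0.0
```

```bash
python3 -c "
from h import *
f=shot('wrist','w8.png');print(where())"
```

```text
(array([179.7,  -1.4, 218.9,  -0.3]), array([ 0.9, -0.6,  0.8]), 8.4833)
```

View pics/w8.png

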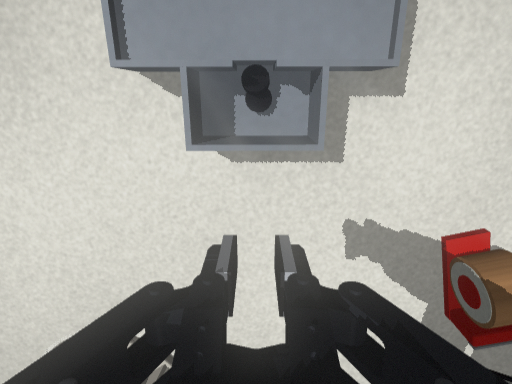

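Two tags lie in the slot, at (260,100) on the floor and at (255,79) near the gate, and the gate is clear. Next I'll move behind C with the tool turned by 60°.

Request:
play_rows(rows=[{"dp": [0.75,0.34,0],"turn": [0,0,0],"fingers": 0.765},{"dp": [0.75,0.34,0],"turn": [0,0,0],"fingers": 0.765},{"dp": [0.75,0.34,0],"turn": [0,0,0],"fingers": 0.765},{"dp": [0.75,0.34,0],"turn": [0,0,0],"fingers": 0.765},{"dp": [0.75,0.34,0],"turn": [0,0,0],"fingers": 0.765}])

```text
clock: 8.9
eef_pos: [612.0, -73.8, 218.0]
tcp_rot: [3.142, -0.0, 0.384]
contact_force: [0.9, 0.2, -0.4]
opening: 0.235
grasp_force: 0.0
```

Request:
play_rows(rows=[{"dp": [0.75,0.34,0],"turn": [0,0,0],"fingers": 0.765},{"dp": [0.75,0.34,0],"turn": [0,0,0],"fingers": 0.765},{"dp": [0,0,0.3],"turn": [0,0,1],"fingers": 0.765},{"dp": [0,0,0.3],"turn": [0,0,1],"fingers": 0.765},{"dp": [0,0,0.3],"turn": [0,0,1],"fingers": 0.765}])

```text
clock: 9.32
eef_pos: [676.7, -76.4, 181.0]
tcp_rot: [-3.141, -0.0, 0.065]
contact_force: [-0.4, 0.5, -0.0]
opening: 0.233
grasp_force: 0.0
```

Request:
play_rows(rows=[{"dp": [0,0,0.3],"turn": [0,0,1],"fingers": 0.765},{"dp": [0,0,0.3],"turn": [0,0,1],"fingers": 0.765},{"dp": [0,0,0.3],"turn": [0,0,1],"fingers": 0.765},{"dp": [0,0,0.3],"turn": [0,0,1],"fingers": 0.765},{"dp": [0,0,0.3],"turn": [0,0,1],"fingers": 0.765}])

```text
clock: 9.73
eef_pos: [676.2, -76.4, 121.2]
tcp_rot: [-3.141, -0.0, -0.459]
contact_force: [-0.1, 0.7, 0.3]
opening: 0.236
grasp_force: 0.0
```

Request:
play_rows(rows=[{"dp": [0,0,0.3],"turn": [0,0,1],"fingers": 0.765},{"dp": [0,0,0.3],"turn": [0,0,1],"fingers": 0.765},{"dp": [0,0,0],"turn": [0,0,0],"fingers": 0.765},{"dp": [0,0,0],"turn": [0,0,0],"fingers": 0.765}])

```text
clock: 10.07
eef_pos: [675.3, -76.5, 97.4]
tcp_rot: [3.141, 0.001, -0.66]
contact_force: [0.6, -0.6, -0.0]
opening: 0.234
grasp_force: 0.0
```

```bash
python3 -c "
from h import *
f=load('w6.png');f=shot('wrist','w9.png');w=where();print(w,r.sense()['qpos'][5])
d=np.load('tray.npz');print('C expected px',w2px(f,[*(d['R']@[-11.8,61.5]+d['o']),67]))
a=np.radians(w[0][3]);M=np.array([[np.cos(a),-np.sin(a)],[np.sin(a),np.cos(a)]])
e=M.T@(np.array([-11.8,61.5])-w[0][:2]);print('C ahead/left of tcp (tray-rotated)',e)
g=cv2.cvtColor(f['pixels'],cv2.COLOR_RGB2GRAY);u,v=map(int,w2px(f,[*(d['R']@[-11.8,61.5]+d['o']),67]))
s=g[max(0,v-25):v+25,u-25:u+25].astype(int);n,l,st,c=cv2.connectedComponentsWithStats((s>110).astype(np.uint8));print([(c[i]+[u-25,v-25],st[i,4]) for i in range(1,n) if st[i,4]<200])"
```

```text
(array([-32.1,  94.8,  98.3, -60. ]), array([ 0.3, -0.5, -0.4]), 10.1167) 2.1150099472756105
C expected px (np.float64(254.87443277708246), np.float64(278.8676424798272))
C ahead/left of tcp (tray-rotated) [38.98864595  0.9303157 ]
[(array([240.23076923, 254.26923077]), np.int32(26)), (array([241.82352941, 274.23529412]), np.int32(17)), (array([254., 267.]), np.int32(7)), (array([259.5, 268. ]), np.int32(2)), (array([266.4375, 274.3125]), np.int32(16)), (array([253.89090909, 280.43636364]), np.int32(55)), (array([241., 286.]), np.int32(5)), (array([266.125, 286.5  ]), np.int32(8)), (array([244.5, 289.5]), np.int32(2)), (array([247., 291.]), np.int32(1)), (array([250., 292.]), np.int32(1)), (array([257.5, 292. ]), np.int32(2)), (array([260.5, 291. ]), np.int32(2))]
```

Request:
play_rows(rows=[{"dp": [0,0,0.5],"turn": [0,0,0],"fingers": 0.765},{"dp": [0,0,0.5],"turn": [0,0,0],"fingers": 0.765},{"dp": [0,0,0],"turn": [0,0,0],"fingers": 0.765},{"dp": [-0.2,0,0],"turn": [0,0,0],"fingers": 0.765},{"dp": [-0.3,0,0],"turn": [0,0,0],"fingers": 0.765}])

```text
clock: 10.53
eef_pos: [660.4, -64.7, 59.8]
tcp_rot: [-3.14, -0.002, -0.663]
contact_force: [0.4, 0.2, 0.2]
opening: 0.234
grasp_force: 0.0
```

Request:
play_rows(rows=[{"dp": [-0.3,0,0],"turn": [0,0,0],"fingers": 0.765},{"dp": [-0.3,0,0],"turn": [0,0,0],"fingers": 0.765},{"dp": [-0.3,0,0],"turn": [0,0,0],"fingers": 0.765},{"dp": [-0.3,0,0],"turn": [0,0,0],"fingers": 0.765},{"dp": [-0.3,0,0],"turn": [0,0,0],"fingers": 0.765}])

```text
clock: 10.95
eef_pos: [611.1, -26.8, 59.0]
tcp_rot: [-3.141, -0.0, -0.663]
contact_force: [0.3, -0.3, 0.3]
opening: 0.234
grasp_force: 0.1
```

```bash
python3 -c "
from h import *
f=shot('wrist','w10.png');b=between(f);print(b,[tp(f,*k[0]) for k in b[1] if k[1]>50],where())"
```

```text
(np.int64(1431), [((np.float64(260.3), np.float64(288.3)), 94), ((np.float64(255.7), np.float64(295.2)), 82), ((np.float64(241.3), np.float64(304.0)), 15), ((np.float64(255.0), np.float64(310.0)), 9)]) [array([21. , 10.5]), array([21. ,  5.6])] (array([ 10.5,  22.4,  58.5, -60.2]), array([-1.8,  0.8,  0.6]), 11.0)
```

Request:
play_rows(rows=[{"dp": [0.5,0,0],"turn": [0,0,0],"fingers": 0.765},{"dp": [0,0,-1],"turn": [0,0,0],"fingers": 0.765},{"dp": [0,0,-0.2],"turn": [0,0,-1],"fingers": 0.765},{"dp": [0,0,0],"turn": [0,0,-1],"fingers": 0.765},{"dp": [0,0,0],"turn": [0,0,-1],"fingers": 0.765}])

```text
clock: 11.42
eef_pos: [628.5, -40.0, 107.6]
tcp_rot: [-3.141, -0.002, -0.344]
contact_force: [0.8, 0.2, -0.7]
opening: 0.236
grasp_force: 0.0
```

Request:
play_rows(rows=[{"dp": [0,0,0],"turn": [0,0,-1],"fingers": 0.765},{"dp": [0,0,0],"turn": [0,0,-1],"fingers": 0.765},{"dp": [0,0,0],"turn": [0,0,-1],"fingers": 0.765},{"dp": [0,0,0],"turn": [0,0,-1],"fingers": 0.765},{"dp": [0,0,0],"turn": [0,0,-1],"fingers": 0.765}])

```text
clock: 11.83
eef_pos: [627.7, -39.9, 106.5]
tcp_rot: [3.142, 0.0, 0.18]
contact_force: [0.3, 0.7, 0.8]
opening: 0.234
grasp_force: 0.0
```

Request:
play_rows(rows=[{"dp": [0,0,0],"turn": [0,0,-1],"fingers": 0.765},{"dp": [0,0,0],"turn": [0,0,-1],"fingers": 0.765},{"dp": [0.35,-0.9,0],"turn": [0,0,0],"fingers": 0.765},{"dp": [0,0,0],"turn": [0,0,0],"fingers": 0.765},{"dp": [0,0,0],"turn": [0,0,0],"fingers": 0.765}])

```text
clock: 12.25
eef_pos: [627.2, 0.0, 106.5]
tcp_rot: [-3.141, 0.0, 0.386]
contact_force: [-0.1, -0.0, -0.5]
opening: 0.234
grasp_force: 0.0
```

```bash
python3 -c "
from h import *
f=shot('wrist','w11.png');print(where())
g=cv2.cvtColor(f['pixels'],cv2.COLOR_RGB2GRAY);d=np.load('tray.npz')
u,v=map(int,w2px(f,[*(d['R']@[21,4.5]+d['o']),67]));print(u,v)
s=g[v-25:v+25,u-25:u+25].astype(int);n,l,st,c=cv2.connectedComponentsWithStats((s>110).astype(np.uint8));print([(tp(f,*(c[i]+[u-25,v-25])),c[i]+[u-25,v-25],st[i]) for i in range(1,n) if 25<st[i,4]<200])"
```

```text
(array([-15.8,   6.2, 106.5,  -0.2]), array([ 0.1,  0.3, -0.2]), 12.3)
252 267
[(array([  5.4, -11.9]), array([228.27906977, 247.79069767]), array([ 0,  0,  5, 16, 43], dtype=int32)), (array([3.5, 9.9]), array([260.25945946, 245.16756757]), array([ 10,   0,  38,  13, 185], dtype=int32)), (array([23.4,  3.2]), array([250.62745098, 270.54901961]), array([20, 25,  8,  8, 51], dtype=int32))]
```

Request:
play_rows(rows=[{"dp": [0,-0.07,0.5],"turn": [0,0,0],"fingers": 0.765},{"dp": [0,0,0.7],"turn": [0,0,0],"fingers": 0.765},{"dp": [0,0,0],"turn": [0,0,0],"fingers": 0.765},{"dp": [-0.2,0,0],"turn": [0,0,0],"fingers": 0.765},{"dp": [-0.25,0,0],"turn": [0,0,0],"fingers": 0.765}])

```text
clock: 12.72
eef_pos: [609.2, -6.2, 58.4]
tcp_rot: [-3.142, 0.0, 0.384]
contact_force: [0.6, -0.3, 0.1]
opening: 0.233
grasp_force: 0.0
```

Request:
play_rows(rows=[{"dp": [-0.25,-0.04,0],"turn": [0,0,0],"fingers": 0.765},{"dp": [-0.3,-0.04,0],"turn": [0,0,0],"fingers": 0.765}])

```text
clock: 12.88
eef_pos: [586.8, -11.5, 58.8]
tcp_rot: [3.142, 0.0, 0.383]
contact_force: [0.6, 0.4, 0.5]
opening: 0.236
grasp_force: 0.0
```

```bash
python3 -c "
from h import *
f=shot('wrist','w12.png');b=between(f);print(b,[tp(f,*k[0]) for k in b[1] if k[1]>50],where())"
```

```text
(np.int64(1883), [((np.float64(240.3), np.float64(286.0)), 9), ((np.float64(271.8), np.float64(288.5)), 14), ((np.float64(255.5), np.float64(295.1)), 76), ((np.float64(240.0), np.float64(314.7)), 27), ((np.float64(272.3), np.float64(314.5)), 29), ((np.float64(239.7), np.float64(326.6)), 28), ((np.float64(273.6), np.float64(327.3)), 19)]) [array([49.2,  2. ])] (array([28.4,  0.1, 58.5, -0.3]), array([-3.1, -0.4, -0.7]), 12.9333)
```

Request:
play_rows(rows=[{"dp": [-0.3,0,0],"turn": [0,0,0],"fingers": 0.765},{"dp": [-0.4,0,0],"turn": [0,0,0],"fingers": 0.765},{"dp": [-0.12,0,0],"turn": [0,0,0],"fingers": 0.765},{"dp": [0,0,0],"turn": [0,0,0],"fingers": 0.765},{"dp": [0,0,0],"turn": [0,0,0],"fingers": 0.765}])

```text
clock: 13.35
eef_pos: [558.0, -23.3, 58.9]
tcp_rot: [3.141, -0.001, 0.383]
contact_force: [0.1, 0.1, -0.0]
opening: 0.235
grasp_force: 0.0
```

Request:
play_rows(rows=[{"dp": [0,0,0],"turn": [0,0,0],"fingers": 0.765},{"dp": [0.3,0,-0.1],"turn": [0,0,0],"fingers": 0.765},{"dp": [0.2,0,-0.9],"turn": [0,0,0],"fingers": 0.765},{"dp": [0,0,-1],"turn": [0,0,0],"fingers": 0.765},{"dp": [-0.5,0,-0.8],"turn": [0,0,0],"fingers": 0.765}])

```text
clock: 13.77
eef_pos: [561.7, -22.1, 173.0]
tcp_rot: [3.14, -0.004, 0.385]
contact_force: [0.9, 0.5, 0.9]
opening: 0.238
grasp_force: 0.0
```

Request:
play_rows(rows=[{"dp": [-0.6,0,-0.8],"turn": [0,0,0],"fingers": 0.765},{"dp": [-0.9,0,-0.4],"turn": [0,0,0],"fingers": 0.765},{"dp": [-0.9,0,0],"turn": [0,0,0],"fingers": 0.765},{"dp": [-0.5,0,0],"turn": [0,0,0],"fingers": 0.765},{"dp": [0,0,0],"turn": [0,0,0],"fingers": 0.765}])

```text
clock: 14.18
eef_pos: [447.1, -67.3, 218.9]
tcp_rot: [3.142, 0.001, 0.383]
contact_force: [1.4, -0.3, -0.2]
opening: 0.235
grasp_force: 0.0
```

```bash
python3 -c "
from h import *
f=shot('wrist','w13.png');shot('scene','s13.png');print(where())
a=cv2.resize(cv2.imread('pics/w13.png')[0:170,90:430],None,fx=2,fy=2,interpolation=cv2.INTER_CUBIC);b=cv2.resize(cv2.imread('pics/s13.png')[100:320,150:450],None,fx=1.0,fy=1.0)
c=np.zeros((560,680,3),np.uint8);c[:340]=a;c[340:,:300]=b;cv2.imwrite('pics/v13.png',c)"
```

```text
(array([172.5,   0.3, 219.1,  -0.3]), array([ 0.6,  0.1, -0. ]), 14.2833)
```

View pics/v13.png

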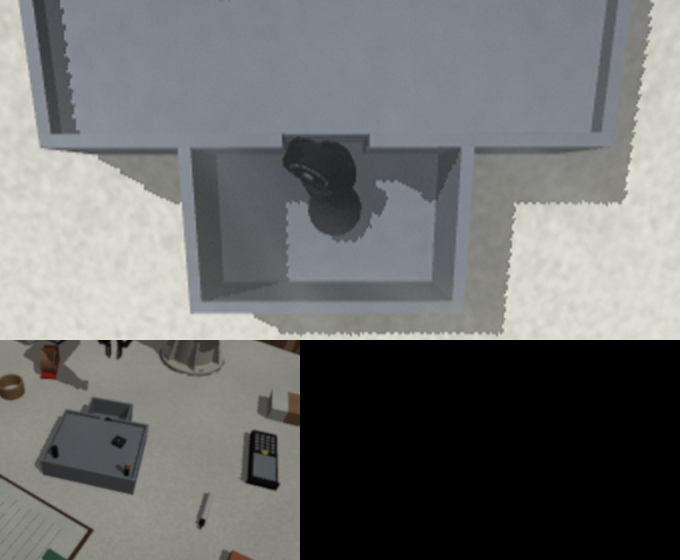

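The slot now holds a tag on the floor at crop (335,212) and another against the gate wall. The third lies tilted on top at crop (315,170), close to the gate, so I need its height. I've used all my views, so I'll track image features over a sideways move and triangulate.

Request:
play_rows(rows=[{"dp": [-0.4,0.6,0],"turn": [0,0,0],"fingers": 0.765},{"dp": [0,0,0],"turn": [0,0,0],"fingers": 0.765},{"dp": [0,0,0],"turn": [0,0,0],"fingers": 0.765},{"dp": [0,0,0],"turn": [0,0,0],"fingers": 0.765}])

```text
clock: 14.62
eef_pos: [445.2, -94.5, 218.3]
tcp_rot: [-3.141, -0.0, 0.383]
contact_force: [0.1, 0.8, 0.4]
opening: 0.233
grasp_force: 0.0
```

```bash
python3 -c "
from h import *
shot('wrist','m1.png');print(where())"
```

```text
(array([188.2,  23.7, 218.3,  -0.3]), array([ 0.8, -0.2, -0.1]), 14.6667)
```

Request:
play_rows(rows=[{"dp": [0,0.6,0],"turn": [0,0,0],"fingers": 0.765},{"dp": [0,0,0],"turn": [0,0,0],"fingers": 0.765},{"dp": [0,0,0],"turn": [0,0,0],"fingers": 0.765},{"dp": [0,0,0],"turn": [0,0,0],"fingers": 0.765}])

```text
clock: 15.0
eef_pos: [453.2, -116.4, 218.2]
tcp_rot: [-3.141, 0.0, 0.384]
contact_force: [-0.6, -0.5, -0.2]
opening: 0.23
grasp_force: 0.0
```

```bash
cat > tri.py <<'E'
from h import *
import sys
fs=[load(n) for n in sys.argv[1:]]
d=np.load('tray.npz')
G=[cv2.createCLAHE(4,(8,8)).apply(cv2.cvtColor(f['pixels'],cv2.COLOR_RGB2GRAY)) for f in fs]
box=[(75,-25,60),(125,25,5)]
m=np.zeros_like(G[0]); q=[w2px(fs[0],[*(d['R']@[x,y]+d['o']),z]) for x in(70,125) for y in(-28,28) for z in(15,60)]
q=np.array(q);u0,v0=q.min(0).astype(int);u1,v1=q.max(0).astype(int);m[max(v0,0):v1,u0:u1]=255
p0=cv2.goodFeaturesToTrack(G[0],40,.03,4,mask=m); tr=[p0];ok=np.ones(len(p0),bool)
for a,b in zip(G,G[1:]):
    p,s,e=cv2.calcOpticalFlowPyrLK(a,b,tr[-1],None,winSize=(15,15)); back,s2,_=cv2.calcOpticalFlowPyrLK(b,a,p,None,winSize=(15,15))
    ok&=(s[:,0]==1)&(np.linalg.norm(back-tr[-1],axis=2)[:,0]<.5); tr.append(p)
for i in np.where(ok)[0]:
    A=np.zeros((3,3));B=np.zeros(3);rays=[]
    for f,p in zip(fs,tr):
        u,v=p[i,0];P=f['pose'];k=P[:3,:3]@np.array([(u-f['cx'])/f['fx'],(v-f['cy'])/f['fy'],1]);k/=np.linalg.norm(k)
        M=np.eye(3)-np.outer(k,k);A+=M;B+=M@P[:3,3];rays.append((M,P[:3,3]))
    X=np.linalg.solve(A,B);e=max(np.linalg.norm(M@(X-c)) for M,c in rays)
    g=cv2.getRectSubPix(cv2.cvtColor(fs[0]['pixels'],cv2.COLOR_RGB2GRAY),(5,5),tuple(map(float,tr[0][i,0]))).mean()
    if e<1.5: print(tr[0][i,0].round(),'tray',np.round([*(d['R'].T@(X[:2]-d['o'])),X[2]],0),'err %.1f grey %d'%(e,g))
E
python3 -c "
from h import *
shot('wrist','m2.png');print(where())"; python3 tri.py w13.png m1.png m2.png
```

```text
(array([189.1,  47.2, 218.3,  -0.3]), array([-0. ,  0. , -0.3]), 15.05)
[231.  67.] tray [ 75. -21.  66.] err 0.0 grey 110
[230.  73.] tray [ 80. -22.  64.] err 0.1 grey 92
[276. 107.] tray [113.  25.   7.] err 0.3 grey 103
[273.  68.] tray [76. 18. 64.] err 0.2 grey 98
[279.  91.] tray [96. 28.  7.] err 0.1 grey 110
[275.  73.] tray [80. 20. 60.] err 0.3 grey 96
[275. 113.] tray [120.  24.   6.] err 0.2 grey 117
[267. 120.] tray [128.  15.   4.] err 0.4 grey 113
[233. 101.] tray [106. -24.   2.] err 0.1 grey 101
[242.  87.] tray [ 91. -13.  33.] err 0.3 grey 56
[243. 100.] tray [105. -13.  12.] err 0.3 grey 85
[283.  99.] tray [105.  33.   5.] err 0.3 grey 108
[271. 118.] tray [126.  19.   5.] err 0.3 grey 118
[259. 120.] tray [127.   5.  10.] err 0.2 grey 110
[239. 101.] tray [106. -17.   9.] err 0.3 grey 110
[254. 117.] tray [124.  -0.  13.] err 0.2 grey 94
[267.  94.] tray [98. 14. 22.] err 0.4 grey 65
[233. 105.] tray [111. -25.   2.] err 0.1 grey 109
[245. 110.] tray [116. -10.  15.] err 0.2 grey 98
[238.  82.] tray [ 87. -16.  42.] err 0.3 grey 48
[230.  77.] tray [ 82. -23.  57.] err 0.8 grey 73
[272.  76.] tray [81. 17. 52.] err 0.8 grey 79
[270.  71.] tray [78. 15. 58.] err 0.1 grey 76
[249. 115.] tray [121.  -6.  16.] err 0.1 grey 101
[244. 105.] tray [110. -12.  14.] err 0.1 grey 90
[261.  71.] tray [76.  7. 33.] err 0.5 grey 71
[281.  71.] tray [78. 25. 66.] err 0.2 grey 129
[267.  90.] tray [95. 14. 21.] err 0.1 grey 59
```

```bash
sed -i 's/,40,.03,4,/,150,.004,2,/; s/if e<1.5:/if e<1 and g<72:/' tri.py; python3 tri.py w13.png m1.png m2.png | sort
```

```text
[235.  69.] tray [ 77. -17.  66.] err 0.2 grey 68
[235.  76.] tray [ 82. -18.  57.] err 0.2 grey 42
[236.  72.] tray [ 79. -17.  64.] err 0.1 grey 44
[238.  77.] tray [ 82. -16.  43.] err 0.2 grey 41
[238.  82.] tray [ 87. -16.  42.] err 0.3 grey 48
[239.  74.] tray [ 79. -15.  44.] err 0.4 grey 43
[240.  83.] tray [ 88. -14.  39.] err 0.2 grey 50
[241.  77.] tray [ 83. -13.  47.] err 0.0 grey 43
[242.  70.] tray [ 76. -12.  48.] err 0.2 grey 52
[242.  87.] tray [ 91. -13.  33.] err 0.3 grey 56
[245.  89.] tray [ 93. -10.  30.] err 0.3 grey 56
[246.  69.] tray [75. -8. 41.] err 0.3 grey 69
[251.  71.] tray [77. -3. 42.] err 0.2 grey 55
[255.  73.] tray [78.  1. 34.] err 0.5 grey 43
[255.  75.] tray [80.  1. 20.] err 0.2 grey 42
[257.  77.] tray [82.  3. 25.] err 0.1 grey 42
[259.  71.] tray [76.  5. 33.] err 0.5 grey 62
[260.  88.] tray [92.  6. 21.] err 0.4 grey 39
[261.  71.] tray [76.  7. 33.] err 0.5 grey 71
[261.  79.] tray [84.  7. 19.] err 0.3 grey 40
[261.  85.] tray [90.  7. 19.] err 0.3 grey 39
[262.  88.] tray [92.  8. 21.] err 0.2 grey 39
[265.  80.] tray [85. 12. 18.] err 0.4 grey 51
[266.  84.] tray [89. 13. 19.] err 0.5 grey 50
[266. 113.] tray [120.  13.   6.] err 0.5 grey 69
[267.  90.] tray [95. 14. 21.] err 0.1 grey 59
[267.  94.] tray [98. 14. 22.] err 0.4 grey 65
[268.  87.] tray [92. 15. 19.] err 0.3 grey 65
[269. 109.] tray [115.  17.   9.] err 0.6 grey 68
[270. 102.] tray [108.  18.  10.] err 0.5 grey 63
```

The third tag leans with its highest edge at z≈48 and falls to z≈30. Its centre is therefore at about z≈38 and x≈84, below 46 and inside the slot. I'll hand in.

```bash
python3 -c "
from rig import r
print(r.sign_off())"
```

```text
the job is handed in; nothing more can be done
None
```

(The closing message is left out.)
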